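# Clamp a lino block with the push-to-engage knob

## Task

Slide the lino printing block along the bed of the clamping stand, flat, straight and fully home against the column, then clamp it firmly with the black bar knob on top: the knob spins freely unless pushed down until its dogs drop between the teeth of the screw, so push it in and turn it clockwise until the screw reaches its stop. Then let the knob go so that it springs up; leave the other things on the bench where they are.

Things in the scene. Friction and masses are not known exactly. Their poses are not given: they have to be found in the camera images.
- block_center (a point): Centre, half-way up, of the loose lino printing block: a light wood slab 180 x 50 x 22 mm with a dark lino face on top cut with a leaf pattern, about 0.16 kg. Lies flat on the bench; x runs along its 180 mm length, z up. Either end may go in first.
- stand: Clamping stand, fixed. Origin on the bench under the screw axis; x runs from the bed's open end to the column, z up. Plywood bed 10 mm thick, 130 mm wide, x = -205 to +75 mm. Two wooden cheeks on it, tops 24 mm above the bench, x = -25 to +35, 60 mm apart (y +-30), flared to 78 mm at their mouth, x = -45. The block enters along +x; home, its centre is at x = -55, y = 0 (5 mm play), z = 21 mm.
- stop (a point): Front face of the stand's grey column (76 mm wide, at x = +35 mm in the stand's frame), the stop for the block's end, on the centre line, 21 mm above the bench; axes as the stand.
- knob_grip (a point): Middle of the bar of the black knob above the arm, 117 mm above the bench when up; x runs along the bar. Bar 60 mm long, 14 mm wide, 28 mm high (the point is half-way up) on a disc 56 mm across, 8 mm thick. Turns freely both ways unless engaged; let up, it can be turned back without turning the screw.
- collar (a joint): How far the knob is pushed down, against a spring (3 N at first, 10 N fully in): 0 (up) to 0.0075 m. Two dogs meet the screw's eight teeth at 0.003: a dog on top of a tooth stops there and slips round; turn it on 0.3 rad and push again, twice if need be. Teeth 0.785 rad apart, up to 0.34 rad free play. From 0.005 on the dogs catch and the screw turns with the knob.
- screw (a joint): Angle of the clamp screw, rad, growing clockwise seen from above: 0 to 2.8 (its stop, clamped). Starts between 0 and 0.6 and stays where it is left. Takes about 0.2 N m to turn, a little more when clamping.
- pad: Round rubber pad, 28 mm across, under the arm on the screw axis; origin at the centre of its underside. It goes down 4.8 mm per rad of screw from 43 mm above the bench at 0 rad, lands on the block's face (32 mm above the bench) at about 2.3 rad and gives by a spring, 7 N per mm: about 16 N at 2.8 rad.
- block: The same lino block; origin at the centre of its underside, x along its length.
- sanding_block: Bystander: brown sanding block, 42 x 72 x 30 mm, origin at the centre of its underside.
- brayer_small: Bystander: small ink roller with black handle, 187 x 77 x 50 mm.
- ink_tin_black: Bystander: ink tin with a black spot on its lid, 78 mm across, 44 mm high.
- gouge_a: Bystander: dark-handled gouge, 137 x 25 x 25 mm.
- masking_tape: Bystander: roll of masking tape, 96 mm across, 25 mm high.
- baren: Bystander: round black baren with a strap handle, 108 mm across, 34 mm high.
- paint_tube_1: Bystander: paint tube with black cap, 118 x 32 x 24 mm.
- screw_axis (a point): Screw axis at the top of the grey arm, 75 mm above the bench; axes as the stand. The arm, 46 mm wide, reaches forward from the column to 25 mm in front of this axis; its underside is 61 mm above the bench.
Mind the look-alikes: they are no part of the job. There is more than one size of the block; the job needs the larger.

How it is judged:
By the outcome, as a careful person would: the job done as asked, in the order asked, and still so for the second after the job is handed in, with the robot touching nothing.
It also fails if it takes over 67 s, if anything falls off the work surface, if the arm or the gripper's body presses on something with over 40 N, if the wrist force passes 120 N, or if a joint passes its speed limit or range.

## Robot

A 6-joint arm with a two-finger parallel gripper is mounted at the origin on a cart in front of the work surface, level with it; the furniture and walls round the work are solid. World frame = base frame: x ahead of the robot, y to its left, z up, the work surface at z = 0. Lengths are in mm, angles in rad, forces in N, time in s.
With the tool pointing down it reaches from about 275 to 825 mm from the base axis. Payload 4.9 kg.
Tool frame: the origin (TCP) lies at the very end of the fingers, on their centre line; the grasp point (between the pads) lies 19 mm behind it; z points along the fingers, y is the line along which they close (so a half turn about z gives the same grasp; the last joint's range is limited). The gripper opens to 85 mm and grips with 20 to 120 N. Pads are 22 mm wide; open, the fingers measure 114 mm over their backs; the gripper's body (76 mm by 85 mm) begins 54 mm behind the grasp point. The pads swing forward as they close: fully open they stand 13 mm farther back than shut.
Start: joints at [1.159, 0.326, -0.193, 1.052, 0, 1.437], TCP at [150.826, 528.933, 231.281] pointing down, gripper open.
Joint ranges: [-2.65, 2.65], [-0.97, 1.79], [-1.3, 1.35], [-1.93, 2.1], [-1.47, 1.37], [-3.14, 3.14]. Speed limits (rad/s): [2.57, 2.57, 3.14, 3.14, 3.14, 3.14].

## Interface

Orientations are given as [roll, pitch, yaw] about the fixed x, y, z axes, in that order (R = Rz(yaw) Ry(pitch) Rx(roll)).
In Python, from bench import bot, solve_ik, imaging gives the robot as it stands. Calls block until the motion is done:
- bot.move_ptp(position, orientation): joint-space move of the TCP to a pose.
- bot.movel(position, rot=None, max_speed=150, threshold=None): straight line of the TCP; rot=None keeps the orientation; max_speed is the mean speed in mm/s. With threshold (N) it stops when the force on the tool has changed by that much, and returns True; else False.
- bot.move_j(angles): joint-space move.
- bot.grip(opening, effort=None): opening from 0.0 (shut) to 1.0 (fully open); effort is the grip in N (None keeps the last); returns when the fingers have stopped.
- bot.dwell(seconds).
- solve_ik(position, orientation): joint angles nearest the present ones, or None.
- bot.get_state(): the state.
- imaging.capture(name): name is "side" or "top" or "wrist"; returns the picture (480x640x3 uint8, blue, green, red); there is no depth.
- imaging.camera_model(name): a dict with "K" (3x3 intrinsics, pixels), "position" and "rotation" of the camera in the world. Camera axes: x right, y up, looking along -z (the intrinsics and any distortion apply to the point x, -y, -z); pixel columns grow to the right and rows downward; lengths in mm; the calibration is good to about 2 mm. A picture is of the moment at which its call begins: read the wrist's pose just before it. camera_model takes no time and is no camera call; for the wrist camera it gives the pose at the moment of the call.
A pose or a line that the arm cannot do raises bot.IKError and nothing moves.
- bot.sign_off(): hands the job in; it is judged then, once.
The state is a dict: "t": time; "qpos": joint angles; "joint_velocities": joint speeds; "effort": joint torques, N m; "tcp_pos": TCP position; "orientation": TCP orientation; "contact_force": force on the tool from outside, world axes, zero at the start; "wrist_torque": the same for the moment, N m; "opening": opening from 0.0 (shut) to 1.0 (fully open); "gripper_force": force on a finger pad.
Only numpy, scipy, OpenCV 4.12 (cv2) and the standard library are available. Lean on these libraries where they do the work, as an engineer would, in place of code of your own. Each camera call takes 0.05 s, during which the arm holds its last target. There are 200 camera calls.

## Working session

There is one attempt and no reset: what is moved stays moved. The work goes in short steps, each a Python script; the robot and the scene stay as the last script left them, time stands still between calls to the robot, and variables do not carry over. Pictures are saved under pics/ and viewed, at most 10 in all, crops included, and the job is handed in when it is done.

```bash
ls; mkdir -p pics; python3 - <<'E'
from bench import bot, imaging
import cv2
for n in("top","side"):
    im=imaging.capture(n); cv2.imwrite(f"pics/{n}0.png",im)
    m=imaging.camera_model(n); print(n,m)
print(bot.get_state())
E
```

```text
pics
top {'K': array([[544.51415663,   0.        , 327.42561741],
       [  0.        , 544.51415663, 235.16225586],
       [  0.        ,   0.        ,   1.        ]]), 'position': array([ 356.13245291,  -24.37519083, 1193.73746536]), 'rotation': array([ 0.16991205,  0.00651363, -1.5498007 ])}
side {'K': array([[598.24701541,   0.        , 315.04042501],
       [  0.        , 598.24701541, 234.56718411],
       [  0.        ,   0.        ,   1.        ]]), 'position': array([ 240.0088569 , -932.08902753,  851.83691574]), 'rotation': array([ 0.91108826,  0.01361036, -0.34184258])}
{'t': 0.1, 'qpos': array([ 1.15881561e+00,  3.26886060e-01, -1.93455489e-01,  1.05200146e+00,
       -1.18246371e-05,  1.43660390e+00]), 'joint_velocities': array([-2.56835304e-05, -2.20286530e-03,  2.39607498e-03, -1.17862089e-03,
        2.36227327e-03, -5.09173361e-04]), 'effort': array([ 9.34970303e-04, -4.44238436e+01,  2.63038695e+01,  7.89704500e-03,
       -9.72030648e-05, -5.90169194e-06]), 'tcp_pos': array([150.60963088, 528.44953053, 230.58204029]), 'orientation': array([-3.14005830e+00, -1.95212098e-04,  2.86380422e+00]), 'contact_force': array([ 0.12409346, -0.59932504,  0.2583481 ]), 'wrist_torque': array([-0.03935397, -0.01840226,  0.00480644]), 'gripper_force': 0.0, 'opening': 1.0026956102608697}
```

View pics/top0.png

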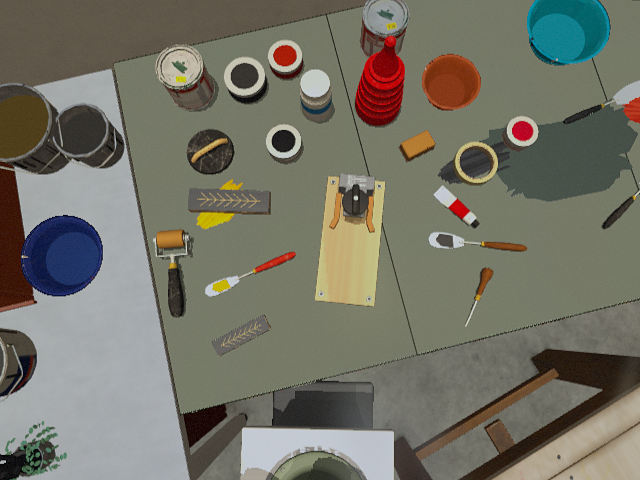

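View pics/side0.png

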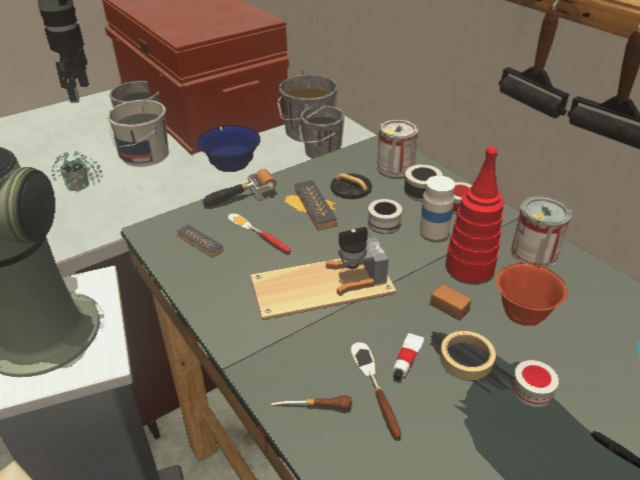

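Top view: two leaf-pattern blocks could be taken for it. The one at (230,200) is about 80 px, roughly 180 mm. The one at (241,335) is about 60 px, too short. I choose (230,200). The stand's bed runs from (345,303) to the column at (357,182), with the knob at about (355,198).

```bash
cat > h.py <<'E'
import numpy as np, cv2
from scipy.spatial.transform import Rotation as Ro
from bench import bot, solve_ik, imaging
def cast(m,px,z):
    px=np.atleast_2d(np.float64(px)); R=Ro.from_euler('xyz',m['rotation']).as_matrix()
    d=np.c_[px,np.ones(len(px))]@np.linalg.inv(m['K']).T
    d=(d*[1,-1,-1])@R.T; p=np.array(m['position'])
    return p+d*((z-p[2])/d[:,2])[:,None]
def proj(m,P):
    R=Ro.from_euler('xyz',m['rotation']).as_matrix()
    c=(np.atleast_2d(P)-m['position'])@R*[1,-1,-1]; u=c@m['K'].T
    return u[:,:2]/u[:,2:]
E
python3 - <<'E'
from h import *
m=imaging.camera_model('top'); im=cv2.imread('pics/top0.png')
hsv=cv2.cvtColor(im,cv2.COLOR_BGR2HSV)
print(hsv[190,195],hsv[205,265],hsv[250,350],hsv[180,150], hsv[208,300],im[190,195])
def quad(mask,roi,z,nm):
    k=np.zeros_like(mask);x0,y0,x1,y1=roi;k[y0:y1,x0:x1]=mask[y0:y1,x0:x1]
    k=cv2.morphologyEx(k,cv2.MORPH_OPEN,np.ones((3,3)))
    c=max(cv2.findContours(k,0,2)[0],key=cv2.contourArea)
    W=cast(m,c[:,0],z)[:,:2].astype(np.float32)
    print(nm,cv2.boundingRect(c),cv2.minAreaRect(W));
H,S,V=cv2.split(hsv)
wood=((H>10)&(H<28)&(S>60)&(V>150)).astype(np.uint8)*255
quad(wood,(300,160,400,320),10,'bed')
b=im.astype(int)
lino=((b[...,2]>=b[...,1]-2)&(V<130)).astype(np.uint8)*255
quad(lino,(180,180,280,225),22,'block')
cv2.imwrite('pics/crop.png',np.hstack([cv2.resize(im[175:235,175:285],(440,240),interpolation=2),cv2.resize(cv2.merge([lino]*3)[175:235,175:285],(360,240))]))
E
```

```text
[17 19 94] [  0  13 101] [ 22 103 194] [ 32  39 118] [ 34  34 121] [87 91 94]
bed (319, 176, 50, 129) ((551.63427734375, -50.58381271362305), (103.89130401611328, 282.6497802734375), 88.02198028564453)
block (188, 188, 83, 28) ((628.1483154296875, 206.503173828125), (59.210365295410156, 182.6963348388672), 0.15560874342918396)
```

View pics/crop.png

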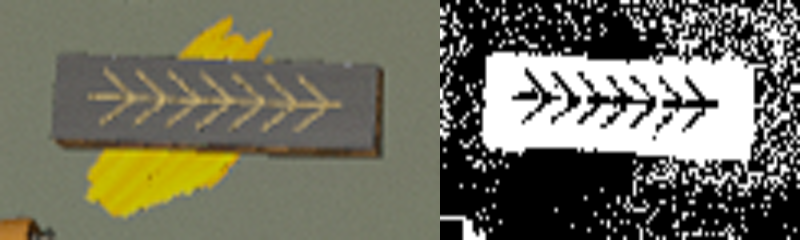

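The crop confirms a light wood slab with a dark leaf-cut face, about 182 mm long, lying over a yellow smear. Next I take near views from the wrist camera.

```bash
python3 - <<'E'
from h import *
import pickle
D={}
bot.move_ptp([520,-50,330],[np.pi,0,np.pi]); bot.dwell(0.3)
D['s']=imaging.camera_model('wrist'); a=imaging.capture('wrist')
bot.move_ptp([600,168,250],[np.pi,0,-np.pi/2]); bot.dwell(0.3)
D['b']=imaging.camera_model('wrist'); b=imaging.capture('wrist')
cv2.imwrite('pics/ws.png',a);cv2.imwrite('pics/wb.png',b);pickle.dump(D,open('D.pkl','wb'))
cv2.imwrite('pics/both.png',cv2.resize(np.hstack([a,b]),(800,300),interpolation=3))
s=bot.get_state();print(s['t'],s['tcp_pos'],s['orientation'],s['qpos'],D)
E
```

```text
4.35 [600.15550953 167.36460389 250.37641933] [-3.14105975e+00  7.21161790e-05 -1.57198489e+00] [ 1.53560630e-01  4.53221909e-01  4.77290896e-02  1.16476585e+00
 -1.08837212e-05 -1.41604712e+00] {'s': {'K': array([[354.11774566,   0.        , 317.99318956],
       [  0.        , 354.11774566, 239.41022792],
       [  0.        ,   0.        ,   1.        ]]), 'position': array([453.3382568 , -49.88493687, 471.82383216]), 'rotation': array([-2.62222698e-01, -6.31915817e-04,  1.57089308e+00])}, 'b': {'K': array([[354.11774566,   0.        , 317.99318956],
       [  0.        , 354.11774566, 239.41022792],
       [  0.        ,   0.        ,   1.        ]]), 'position': array([598.93377123, 101.40066645, 392.3411778 ]), 'rotation': array([-2.63424631e-01,  2.28649933e-04,  3.13954830e+00])}}
```

View pics/both.png

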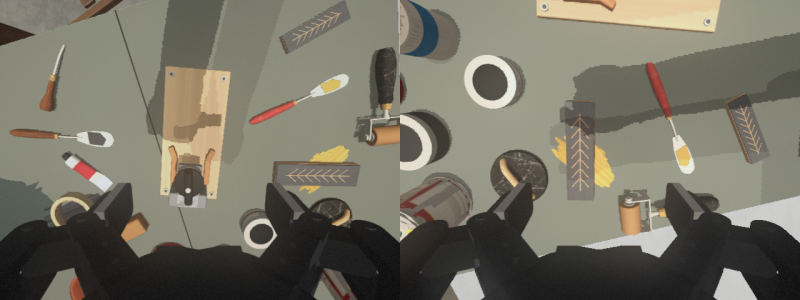

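Left half (stand): bed corners are near full-resolution (270,105) and (365,112), column near (300,320), knob near (300,285). Right half: the block runs from (272,160) to (312,318), with clear floor on both sides.

```bash
python3 - <<'E'
from h import *
import pickle
D=pickle.load(open('D.pkl','rb'))
a=cv2.imread('pics/ws.png');b=cv2.imread('pics/wb.png')
# bed
H,S,V=cv2.split(cv2.cvtColor(a,cv2.COLOR_BGR2HSV))
k=((H>9)&(H<28)&(S>75)).astype(np.uint8)*255; k[:90]=0;k[320:]=0;k[:,:240]=0;k[:,375:]=0
c=max(cv2.findContours(cv2.morphologyEx(k,cv2.MORPH_CLOSE,np.ones((3,3))),0,2)[0],key=cv2.contourArea)
W=cast(D['s'],c[:,0],10)[:,:2].astype(np.float32)
r=cv2.minAreaRect(W);print('bed',r,cv2.boxPoints(r))
# side edges: points with extreme y per x slab
L=[];Rr=[]
for x in range(430,640,6):
    q=W[abs(W[:,0]-x)<4]
    if len(q): L.append((x,q[:,1].max()));Rr.append((x,q[:,1].min()))
for e in(L,Rr):
    e=np.array(e);p=np.polyfit(e[:,0],e[:,1],1);ok=abs(np.polyval(p,e[:,0])-e[:,1])<2.5
    p=np.polyfit(*e[ok].T,1);print('edge slope',p,ok.sum(), 'y@500',np.polyval(p,500))
cv2.drawContours(a,[c],-1,(0,0,255),1)
# block
i=b.astype(int);V=i.max(2);sat=V-i.min(2)
k=((i[...,2]>=i[...,1]-1)&(sat<25)&(V<125)).astype(np.uint8)*255
k[:150]=0;k[330:]=0;k[:,:255]=0;k[:,330:]=0
k=cv2.morphologyEx(cv2.morphologyEx(k,cv2.MORPH_OPEN,np.ones((3,3))),cv2.MORPH_CLOSE,np.ones((5,5)))
c=max(cv2.findContours(k,0,2)[0],key=cv2.contourArea)
W=cast(D['b'],c[:,0],22)[:,:2].astype(np.float32)
r=cv2.minAreaRect(W);print('block',r,cv2.boxPoints(r))
cv2.drawContours(b,[c],-1,(0,0,255),1)
cv2.imwrite('pics/chk.png',np.hstack([cv2.resize(a[90:350,220:400],(415,600),interpolation=2),cv2.resize(b[140:340,240:360],(360,600),interpolation=2)]))
E
```

```text
bed ((546.4717407226562, -62.32799530029297), (129.68252563476562, 270.30621337890625), 85.25113677978516) [[ 406.4145    -115.75755  ]
 [ 675.7928    -138.13577  ]
 [ 686.529       -8.8984375]
 [ 417.1507      13.479782 ]]Traceback (most recent call last):
  File "<stdin>", line 18, in <module>
    raise TypeError("expected non-empty vector for x")
TypeError: expected non-empty vector for x
```

```bash
python3 - <<'E'
from h import *
import pickle
D=pickle.load(open('D.pkl','rb'))
a=cv2.imread('pics/ws.png');b=cv2.imread('pics/wb.png')
H,S,V=cv2.split(cv2.cvtColor(a,cv2.COLOR_BGR2HSV))
k=((H>9)&(H<28)&(S>75)).astype(np.uint8)*255; k[:90]=0;k[320:]=0;k[:,:240]=0;k[:,375:]=0
c=max(cv2.findContours(cv2.morphologyEx(k,cv2.MORPH_CLOSE,np.ones((3,3))),0,1)[0],key=cv2.contourArea)
W=cast(D['s'],c[:,0],10)[:,:2]
for f in(np.max,np.min):
    e=np.array([(x,f(W[abs(W[:,0]-x)<4,1])) for x in range(430,640,6)])
    for _ in range(4):
        p=np.polyfit(*e.T,1);d=abs(np.polyval(p,e[:,0])-e[:,1]);e=e[d<max(1.5,np.median(d)*1.5)]
    print('edge',p,len(e),'y@500',np.polyval(p,500),d.max())
q=W[(abs(W[:,1]+52)<50)]; 
e=np.array([(y,W[abs(W[:,1]-y)<2,0].min()) for y in range(-100,0,5)]);print('open end',np.polyfit(*e.T,1))
cv2.drawContours(a,[c],-1,(0,0,255),1)
i=b.astype(int);V=i.max(2);sat=V-i.min(2)
k=((i[...,2]>=i[...,1]-1)&(sat<25)&(V<125)).astype(np.uint8)*255
k[:150]=0;k[330:]=0;k[:,:255]=0;k[:,330:]=0
k=cv2.morphologyEx(cv2.morphologyEx(k,cv2.MORPH_OPEN,np.ones((3,3))),cv2.MORPH_CLOSE,np.ones((5,5)))
c=max(cv2.findContours(k,0,1)[0],key=cv2.contourArea)
W=cast(D['b'],c[:,0],22)[:,:2].astype(np.float32)
r=cv2.minAreaRect(W);print('block',r,cv2.boxPoints(r))
cv2.drawContours(b,[c],-1,(0,0,255),1)
cv2.imwrite('pics/chk.png',np.hstack([cv2.resize(a[90:350,220:400],(415,600),interpolation=2),cv2.resize(b[140:340,240:360],(360,600),interpolation=2)]))
E
```

```text
edge [-0.08546173 48.93381935] 35 y@500 6.2029540108026495 0.8501724363447849
edge [ 5.85796632e-02 -1.48319263e+02] 11 y@500 -119.02943113138691 2.4335629971842963
open end [8.35010813e-02 4.16565417e+02]
block ((625.5453491210938, 182.44906616210938), (76.26053619384766, 150.46630859375), 0.34657689929008484) [[586.9607  257.4502 ]
 [587.87085 106.98664]
 [664.13    107.44794]
 [663.21985 257.9115 ]]
```

View pics/chk.png

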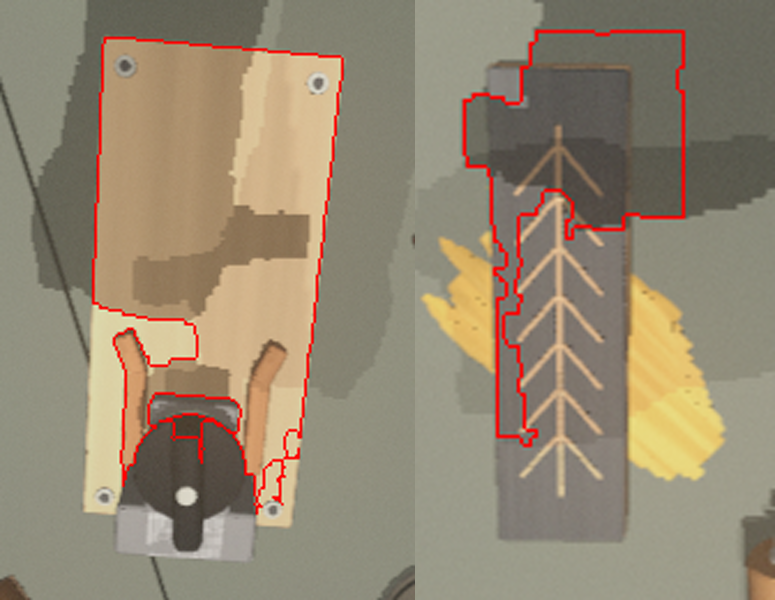

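The bed edges fit well. The lino mask failed in the shadow, so I read the corners off this view instead: block (264,163), (312,163), (310,320), (268,320) and bed (265,106), (369,115), (256,312), (346,318).

```bash
python3 - <<'E'
from h import *
import pickle
D=pickle.load(open('D.pkl','rb'))
P=lambda x:np.array(x,float)/[415/180,600/260]+[220,90]
def rep(n,W): print(n,W[:,:2].round(1).tolist())
bed=cast(D['s'],P([(103,38),(343,58),(291,526),(84,512)]),10); rep('bed',bed)
rep('disc',cast(D['s'],P([(134,468),(246,468),(190,415)]),103))
rep('bar',cast(D['s'],P([(187,418),(187,550),(186,497)]),131))
Q=cast(D['b'],(np.array([(488,68),(630,68),(626,540),(499,541)],float)-[415,0])/3+[240,140],22); rep('blk',Q)
print(np.linalg.norm(np.diff(Q,axis=0),axis=1),Q.mean(0), np.linalg.norm(np.diff(bed,axis=0),axis=1))
x=bed[2]+bed[3]-bed[0]-bed[1];th=np.arctan2(x[1],x[0]);mid=(bed[0]+bed[1])/2
far=(bed[2]+bed[3])/2
print('th',th,'open mid',mid,'far',far,'origin',mid+205*np.array([np.cos(th),np.sin(th),0]), far-75*np.array([np.cos(th),np.sin(th),0]))
u=(Q[2]+Q[3]-Q[0]-Q[1]);print('blk angle',np.arctan2(u[1],u[0]))
E
```

```text
bed [[408.4, -115.0], [418.5, 13.1], [694.0, -9.0], [684.5, -137.5]]
disc [[614.5, -94.4], [614.5, -39.9], [587.1, -66.8]]
bar [[578.4, -66.9], [643.2, -67.7], [616.4, -67.8]]
blk [[654.0, 119.8], [605.5, 119.9], [608.3, 297.6], [657.1, 297.9]]
[ 48.44118279 177.68356022  48.87250904] [631.22303187 208.81184792  22.        ] [128.4629491  276.4300954  128.82602989]
th -0.08074894434234052 open mid [413.4692934  -50.96265377  10.        ] far [689.2478184 -73.2800056  10.       ] origin [617.80131629 -67.49820397  10.        ] [614.49220027 -67.23041406  10.        ]
blk angle 1.5542495112547479
```

```bash
cat >> h.py <<'E'
TH=-0.081; O=np.array([616.,-67.4]); U=np.array([np.cos(TH),np.sin(TH)]); N=np.array([-U[1],U[0]])
def S(x,y,z): return [*(O+x*U+y*N),z]
RS=[np.pi,0,TH+np.pi]
def show(*k):
    s=bot.get_state();print(*[np.round(s[i],3) for i in('t','tcp_pos','contact_force','wrist_torque','opening','gripper_force')])
    return s
E
python3 - <<'E'
from h import *
R=[np.pi,0,1.554-np.pi]
bot.grip(0.8,45)
bot.move_ptp([629.8,168,60],R)
print(bot.movel([629.8,168,4],max_speed=80,threshold=6)); show()
bot.grip(0.0); s=show()
p=s['tcp_pos'];bot.movel([p[0],p[1],70]); show()
bot.move_ptp(S(-187,0,70),RS); bot.dwell(.2)
import pickle; m=imaging.camera_model('wrist'); a=imaging.capture('wrist'); pickle.dump(m,open('D2.pkl','wb')); cv2.imwrite('pics/w2.png',a)
show()
E
```

```text
False
6.308 [630.088 168.045   4.124] [-0.196 -0.775  0.261] [ 0.028 -0.013 -0.01 ] 0.8 0.0
6.608 [630.921 168.11    5.13 ] [-0.28  -0.279  3.964] [-0.075 -0.17  -0.005] 0.572 48.151
7.2 [630.203 168.008  69.242] [ 0.041  0.429 -1.785] [-0.128  0.032  0.023] 0.572 47.586
8.592 [430.271 -51.909  69.942] [ 0.801  0.075 -1.475] [-0.002  0.111  0.036] 0.576 47.868
```

View pics/w2.png

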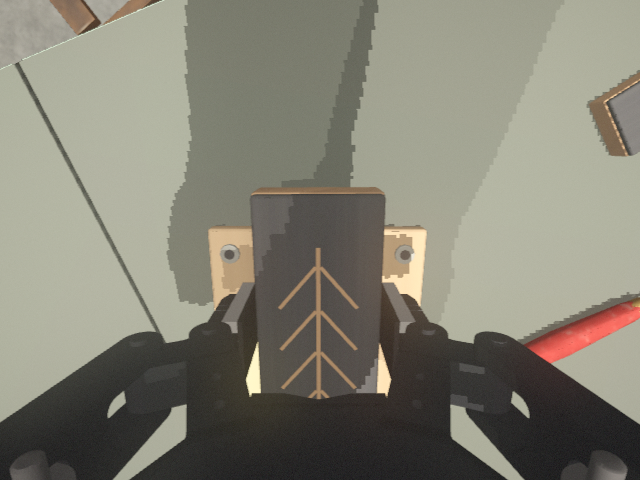

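The block is held level and centred: its edges are at columns 251 and 384, the bed's at 209 and 426, and both middles fall at 317.5. I lower it onto the bed and slide it in.

```bash
python3 - <<'E'
from h import *
bot.movel(S(-187,0,20),max_speed=100)
print(bot.movel(S(-187,0,12.5),max_speed=15,threshold=4)); s=show()
z=s['tcp_pos'][2]
print(bot.movel(S(-115,0,z),max_speed=60,threshold=12)); show()
print(bot.movel(S(-88,0,z),max_speed=25,threshold=12)); s=show()
print('stand x of grip',(s['tcp_pos'][:2]-O)@U,(s['tcp_pos'][:2]-O)@N)
E
```

```text
True
9.65 [430.229 -52.433  15.112] [0.785 1.066 5.395] [ 0.013  0.109 -0.067] 0.571 48.633
True
9.942 [430.192 -52.424  15.089] [-0.386 -0.04   5.814] [-0.028  0.183  0.043] 0.571 48.743
True
10.642 [430.12  -52.424  15.068] [ 0.42  -0.131  4.781] [-0.056  0.137 -0.008] 0.571 48.602
stand x of grip -186.48186390506814 -0.11304478917554636
```

```bash
python3 - <<'E'
from h import *
bot.movel(S(-186.5,0,15.8),max_speed=15); show()
for x in(-183,-170,-150):
    print(bot.movel(S(x,0,15.8),max_speed=30,threshold=25)); s=show()
    print((s['tcp_pos'][:2]-O)@U)
E
```

```text
10.908 [430.138 -52.3    15.811] [-0.008 -0.209 -1.166] [-0.035 -0.011  0.057] 0.574 47.864
False
11.175 [433.964 -52.676  15.748] [-0.366 -0.418 -2.071] [-0.032 -0.01  -0.051] 0.574 47.896
-182.6303407758021
False
11.758 [446.683 -53.631  15.748] [-0.114 -0.558 -2.208] [-0.    -0.024  0.051] 0.572 47.851
-169.87623371424715
False
12.575 [466.51  -55.228  15.764] [-0.112 -0.575 -1.028] [-0.03  -0.049  0.019] 0.571 47.853
-149.98497841357627
```

```bash
python3 - <<'E'
from h import *
for x,z,v,t in((-105,15.5,50,25),(-86,15.4,15,12)):
    print(bot.movel(S(x,0,z),max_speed=v,threshold=t)); s=show()
    print((s['tcp_pos'][:2]-O)@U,(s['tcp_pos'][:2]-O)@N)
E
```

```text
False
13.625 [511.265 -58.885  15.52 ] [ 0.738 -0.831 -1.931] [-0.072 -0.093  0.044] 0.574 47.904
-105.08051178010135 0.012901673388710788
True
14.442 [520.907 -59.587  15.087] [-1.293  0.79   5.291] [-0.084 -0.057 -0.093] 0.577 48.658
-95.41325228675207 0.09366904648740842
```

```bash
python3 - <<'E'
from h import *
bot.grip(0.8); bot.movel(S(-96,0,60),max_speed=150)
bot.grip(0.0)
bot.movel(S(-180,0,60)); bot.movel(S(-175,0,17),max_speed=120); show()
print(bot.movel(S(-146,0,17),max_speed=20,threshold=7)); s=show(); print((s['tcp_pos'][:2]-O)@U,(s['tcp_pos'][:2]-O)@N)
print(bot.movel(S(-180,0,17)));bot.movel(S(-180,0,60))
bot.move_ptp(S(-75,0,330),RS); bot.dwell(.3)
import pickle; m=imaging.camera_model('wrist'); a=imaging.capture('wrist'); pickle.dump(m,open('D3.pkl','wb')); cv2.imwrite('pics/w3.png',a)
cv2.imwrite('pics/w3c.png',cv2.resize(a[100:350,200:420],(528,600),interpolation=2));s=show();print(s['qpos'])
E
```

```text
17.092 [441.877 -53.27   16.863] [-0.129  0.35  -0.399] [-0.004 -0.031  0.009] -0.0 0.0
True
18.1 [460.929 -54.676  16.411] [ 0.171 -0.174 -0.311] [ 0.027 -0.028 -0.009] -0.002 0.0
-155.59214803811565 0.13478131173571092
False
20.308 [540.959 -61.3   329.362] [0.102 0.229 0.432] [0.01  0.018 0.024] 0.001 0.0
[-2.48454973e-01  2.72600331e-01 -1.71047331e-02  1.28223534e+00
  2.40220386e-05 -1.67350229e-01]
```

View pics/w3c.png

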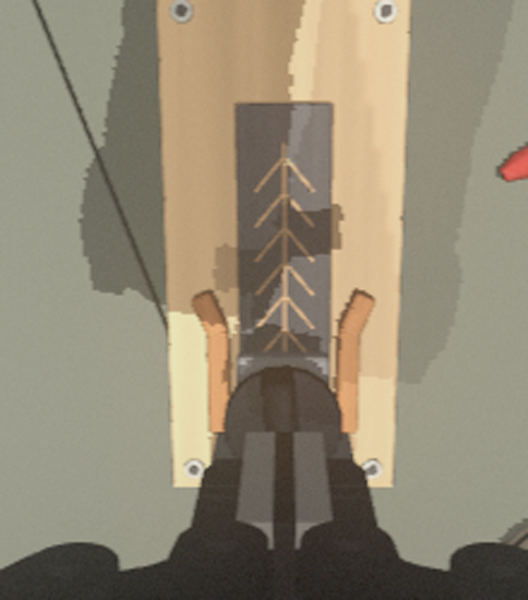

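The block lies straight and centred between the cheeks. Its rear edge is level at crop row 103, about full-image (318,143), and its front is under the arm. The knob bar runs along the stand axis near crop column 278. I check home numerically, then grip the knob and turn it back freely to gain stroke.

```bash
python3 - <<'E'
from h import *
import pickle
m=pickle.load(open('D3.pkl','rb'))
w=cast(m,np.array([(235,103),(333,103)])/2.4+[200,100],32)[:,:2]
print('rear edge stand x,y',[((p-O)@U,(p-O)@N) for p in w])
K=[614.8,-67.2]; R=[np.pi,0,np.pi-0.05]
bot.grip(0.5,60)
bot.move_ptp([*K,160],R); bot.movel([*K,107],max_speed=100,threshold=6); show()
bot.grip(0.0); s=show(); q=s['qpos'].copy(); print(q)
for t in(-1.5,-2.9):
    q[5]=t; bot.move_j(q); s=show(); print(s['qpos'][5])
E
```

```text
rear edge stand x,y [(np.float64(-144.25722223855115), np.float64(-23.972815697684442)), (np.float64(-144.2239578900111), np.float64(24.874441647706416))]
22.242 [615.328 -67.319 107.902] [ 0.047 -0.515  0.939] [-0.006  0.001  0.023] 0.503 0.0
22.608 [615.29  -67.777 107.732] [-0.189 -2.852  2.436] [-0.437  0.051  0.013] 0.15 61.666
[-0.22846676  0.55172622 -0.17156449  0.84608331 -0.00086428 -0.17814614]
23.808 [616.436 -69.542 108.16 ] [ 1.615 -5.679  0.044] [-1.102 -0.358 -0.032] 0.149 61.438
-1.5004945825805793
25.075 [618.494 -68.838 108.246] [ 7.803 -3.263 -3.584] [-6.870e-01 -1.439e+00  1.000e-03] 0.151 60.842
-2.9005292408181513
```

Gripping at about 2 mm off the axis gives side forces while turning. The forces put the axis near (617.2, -68.9), so I regrip there and push in.

```bash
python3 - <<'E'
from h import *
s=bot.get_state(); rot=list(s['orientation']); rot[0]=np.pi;rot[1]=0
bot.grip(0.3); bot.movel([617.2,-68.9,107],rot,max_speed=30); bot.dwell(.1); show(); bot.grip(0.0); s=show()
q=s['qpos'];print(q)
q=q.copy();q[5]=-2.6;bot.move_j(q);s=show()
p=s['tcp_pos'];z0=p[2]
print(bot.movel([617.2,-68.9,z0-7.5],max_speed=15,threshold=22)); s=show();print('depth',z0-s['tcp_pos'][2],s['qpos'])
E
```

```text
25.708 [617.146 -68.872 106.944] [-0.032 -0.127  0.001] [-0.008  0.043 -0.009] 0.301 0.0
25.958 [617.415 -68.374 107.255] [-0.268  2.827  0.214] [ 0.423 -0.07  -0.056] 0.148 60.442
[-2.29579753e-01  5.56473392e-01 -1.64478536e-01  8.49478269e-01
  1.06710391e-03 -2.90164625e+00]
26.35 [617.291 -68.416 107.227] [-0.162  0.303  0.304] [ 0.123  0.116 -0.041] 0.15 60.312
False
27.0 [617.388 -68.471 100.432] [-2.176  2.615  8.439] [0.521 0.524 0.013] 0.152 61.319
depth 6.794636603713329 [-2.30184905e-01  5.62979436e-01 -1.72663522e-01  8.34201303e-01
  1.96412315e-03 -2.60156052e+00]
```

The dogs are engaged: depth is 6.8 mm at 8.4 N, which matches the spring. I turn clockwise (q6 increasing) while watching torque.

```bash
python3 - <<'E'
from h import *
s=bot.get_state(); rot=list(s['orientation']); rot[0]=np.pi;rot[1]=0
q=np.array(solve_ik([617.2,-68.6,99.3],rot)); print(q-s['qpos'])
t=-2.6
while t<0.75:
    t+=0.2 if t<-0.75 else 0.1; q[5]=t; bot.move_j(q)
    s=bot.get_state(); print(round(s['t'],2),round(t,2),np.round(s['qpos'][5],3),s['tcp_pos'].round(1),s['contact_force'].round(1),s['wrist_torque'].round(2),round(s['effort'][5],3))
    if abs(s['wrist_torque'][2])>0.9 or s['t']>45: break
E
```

```text
[ 0.00069449  0.00166801 -0.00030224 -0.00101818 -0.00196412  0.00069334]
27.31 -2.4 -2.401 [617.3 -68.5 100.1] [-2.1  2.7  8.7] [0.39 0.68 0.06] 0.122
27.62 -2.2 -2.201 [617.2 -68.5 100.1] [-3.   1.3  8.8] [0.42 0.75 0.11] 0.154
27.93 -2.0 -2.001 [617.2 -68.5 100.1] [-2.8  2.   8.9] [0.42 0.75 0.09] 0.154
28.23 -1.8 -1.801 [617.  -68.5 100.1] [-3.1  0.9  8.9] [0.43 0.77 0.06] 0.154
28.54 -1.6 -1.601 [617.  -68.4 100.1] [-2.9  1.4 10. ] [0.41 0.8  0.11] 0.154
28.85 -1.4 -1.401 [616.9 -68.4 100.1] [-4.5  2.4  8.4] [0.51 0.84 0.09] 0.154
29.16 -1.2 -1.201 [616.8 -68.3 100.1] [-3.7  2.3  9.3] [0.49 0.85 0.06] 0.155
29.47 -1.0 -1.001 [616.8 -68.3 100.1] [-4.3  2.6  8.7] [0.58 0.93 0.08] 0.155
29.77 -0.8 -0.801 [616.8 -68.2 100.1] [-3.6  2.   9.6] [0.62 0.88 0.1 ] 0.154
30.08 -0.6 -0.601 [616.8 -68.1 100.1] [-4.9  2.5 10.3] [0.63 0.94 0.16] 0.154
30.33 -0.5 -0.501 [616.8 -68.1 100.1] [-3.5  3.2  9.7] [0.67 0.84 0.13] 0.175
30.58 -0.4 -0.401 [616.8 -68.  100.1] [-4.1  3.1  9.4] [0.65 0.94 0.14] 0.184
30.83 -0.3 -0.301 [616.8 -68.  100.1] [-4.7  2.5 10.3] [0.61 0.91 0.1 ] 0.195
31.08 -0.2 -0.201 [616.8 -68.  100.1] [-3.9  2.7  8.7] [0.71 0.85 0.15] 0.205
31.33 -0.1 -0.101 [616.8 -67.9 100.1] [-4.7  2.9  9.2] [0.68 0.84 0.12] 0.216
31.58 -0.0 -0.001 [616.8 -67.9 100.1] [-3.8  2.4 10.6] [0.75 0.84 0.18] 0.227
31.83 0.1 0.098 [616.8 -67.9 100.1] [-4.5  3.9  8.8] [0.67 0.81 0.52] 0.567
32.08 0.2 0.195 [616.9 -67.9 100.2] [-4.4  2.9  9.7] [0.56 0.78 1.55] 1.604
```

Effort rises from -0.6 rad, where the pad lands, and jumps at about 0.1 rad, which is the screw's stop at roughly 2.8 rad. I relieve the wind-up within the free play, let the knob up and withdraw.

```bash
python3 - <<'E'
from h import *
s=bot.get_state(); q=s['qpos'].copy(); q[5]=0.05; bot.move_j(q); s=show(); print(s['effort'][5])
p=s['tcp_pos']; bot.movel([p[0],p[1],107.3],max_speed=15); show()
bot.grip(0.5); show()
bot.movel([p[0],p[1],170]); bot.move_ptp(S(-75,0,330),RS); bot.dwell(.3)
a=imaging.capture('wrist'); t=imaging.capture('side'); m=imaging.camera_model('side')
print('pad',proj(m,S(0,0,32)))
cv2.imwrite('pics/end.png',np.hstack([cv2.resize(a[100:350,200:420],(400,455)),cv2.resize(t[210:330,240:345],(400,455),interpolation=2)])); show()
E
```

```text
32.35 [616.838 -67.836 100.949] [-3.938  2.086  7.584] [0.38  0.642 0.108] 0.15 61.444
0.058982474729418755
32.975 [616.778 -67.831 107.128] [-1.159  1.519  1.826] [ 0.272  0.144 -0.   ] 0.149 60.311
33.367 [616.853 -67.965 107.193] [0.082 0.247 0.134] [-0.002 -0.014 -0.029] 0.499 0.0
pad [[351.32527285 268.44734442]]
35.075 [541.217 -61.289 329.076] [-0.559  0.25  -0.366] [-0.046  0.009 -0.044] 0.5 0.0
```

View pics/end.png

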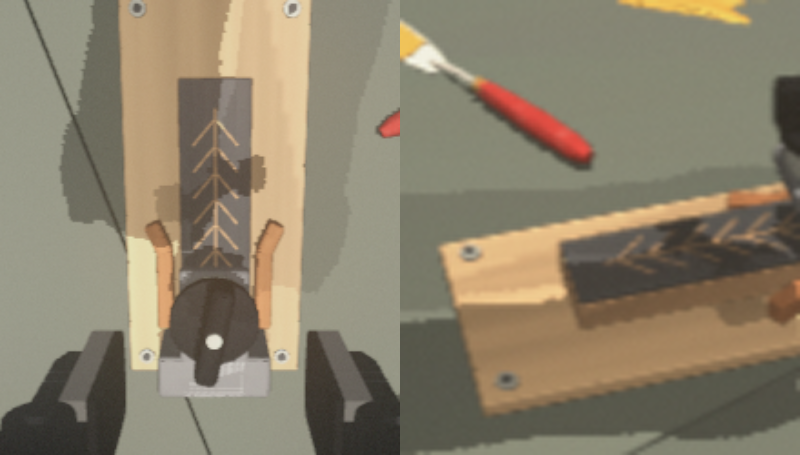

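The block is unmoved: the rear edge is at crop row 78 of 455, which is about the same full-image row 143 as before. It is straight and flat on the bed, the knob is up and free, and the gripper touches nothing.

```bash
python3 -c "
from bench import bot
print(bot.sign_off())"
```

```text
the job is handed in; nothing more can be done
None
```

The larger lino block is home against the column and clamped with the screw at its stop. The knob is released and up, I touched nothing else on the bench, and I handed the job in at about 35 s; no verdict came back.

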